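Fit the long hand-rest post into its bench stand and hold it at height

ROBOT

A 6-joint arm with a two-finger parallel gripper is mounted at the origin on a cart in front of the work surface, level with it; the furniture and walls round the work are solid. World frame = base frame: x ahead of the robot, y to its left, z up, the work surface at z = 0. Lengths are in mm, angles in degrees, forces in N, time in s.
With the tool pointing down it reaches from about 350 to 850 mm from the base axis. Payload 8.1 kg.
Tool frame: the origin (TCP) lies at the very end of the fingers, on their centre line; the grasp point (between the pads) lies 19 mm behind it; z points along the fingers, y is the line along which they close (so a half turn about z gives the same grasp; the last joint's range is limited). The gripper opens to 85 mm and grips with 20 to 120 N. Pads are 22 mm wide; open, the fingers measure 114 mm over their backs; the gripper's body (76 mm by 85 mm) begins 54 mm behind the grasp point. The pads swing forward as they close: fully open they stand 13 mm farther back than shut.
Start: joints at [-74.45, 7.471, 85.268, -0, 87.261, -4.893], TCP at [209.587, -562.209, 231.292] pointing down, gripper open.
Joint ranges: [-169.43, 169.43], [-51.17, 129.36], [1.28, 143.12], [-76.62, 256.62], [0, 156.53], [-152.29, 152.29]. Speed limits (degrees/s): [136.94, 136.94, 159.86, 180, 180, 180].

INTERFACE

Orientations are given as [roll, pitch, yaw] about the fixed x, y, z axes, in that order (R = Rz(yaw) Ry(pitch) Rx(roll)).
In Python, from bench import sense, eyes, job, models gives the robot as it stands. The module is installed in compiled form; this text tells all that it offers.
- The arm moves only by the tool apply_moves, never from a script. Its argument "rows" is a list of rows, each a list of 6 numbers: the shift along the tool's x, y, z in mm, then the turn, a rotation vector about the tool's x, y, z in rad. In form: [[dx, dy, dz, rx, ry, rz], ...]. A call has exactly 5 rows; each row shifts and turns the commanded pose from where the row before left it, along the tool's axes as they then stand; what a row does not reach is not made up. A row lasts 1/8 s, in which the tool goes at most 62.5 mm and 10.7 degrees, less where a joint would pass 70% of its speed; a pose out of reach is approached as far as the arm can. A call is refused whole if a number of a shift passes 62.5 or a number of a turn 0.188, either way. A call with a gripper value outside its range is refused whole. "fingers" is the finger opening in mm, from 0 to 85.4, set as the call begins (left out, the last holds). The fingers move at their own pace and stop on an object; "grip_force" is the grip in N (left out, the last holds). Time passes only in rows, so rows that do not move let the fingers close, or fill a call up. It gives the time, the measured TCP pose, the force, the opening and the grip force at its end, in the units of the state.
- sense(): the state, without advancing time (a new reading comes with each control period).
- eyes.snapshot(name): name is "scene" or "top" or "wrist"; returns (picture, depth): 420x560x3 uint8, red, green, blue; 420x560 float32, mm along the optical axis (not along the pixel's ray), 0 where there is no reading.
- eyes.get_calibration(name): a dict with "intrinsics" (3x3 intrinsics, pixels), "D" ([k1, k2, p1, p2, k3] as OpenCV has them; the pictures are not rectified), "R" (3x3) and "t" (3): a world point X has camera coordinates R X + t; the wrist camera has in their place "mount" (4x4, takes a point from camera to tool coordinates, whose origin is the TCP and whose axes are the flange's). Camera axes: x right, y down, z forward; pixel columns grow to the right and rows downward; lengths in mm; the calibration is good to about 2 mm. A picture is of the moment at which its call begins: read the wrist's pose just before it. get_calibration takes no time and is no camera call.
- job.hand_in(): hands the job in; it is judged then, once.
Trained networks look in the newest picture that a camera, given by its name, has taken for a name from the list of things; names that differ only in an ending like _2 or _b are one class to them, and where a whole thing is asked for, a point or a joint stands for the part that bears it (a point fixed in the world has none). Each returns a list of dicts, best first, with "confidence" (0 to 1); they miss things now and then, are a little off and sometimes report something else, mostly with a low value. They report only what shows in the picture. A call takes as long as a camera call.
- models.boxes_of(name, camera): "xyz" ([x, y, z] in mm, in world coordinates, good to about 4 mm: the middle of the surface that is visible of it).
- models.cut_out(name, camera): "pixels" (420x560 bool, what is visible of it).
- models.place_of(name, camera): "xyz" ([x, y, z] in mm, in world coordinates, good to about 4 mm: a listed point, or the origin of a listed thing).
The state is a dict: "time": time; "joint_pos": joint angles; "qd": joint speeds; "joint_efforts": joint torques, N m; "tool_pos": TCP position; "tcp_rot": TCP orientation; "ft_force": force on the tool from outside, world axes, zero at the start; "wrist_torque": the same for the moment, N m; "finger_gap": finger opening in mm; "grip_force": force on a finger pad.
Only numpy, scipy, OpenCV 4.12 (cv2) and the standard library are available. Lean on these libraries where they do the work, as an engineer would, in place of code of your own. Each camera call takes 0.05 s, during which the arm holds its last target. There are 200 camera calls.

TASK

Slacken the hex collet nut on top of the grey bench stand about a quarter turn anticlockwise (seen from above), then take the longer of the two wooden-headed posts out of its block and thread it straight down through the nut and upper bushing and on through the lower bushing. Finish still holding the post, upright and still, with its foot showing clearly below the lower bushing but hanging clear of the base, so that I can tighten the nut on it at that height. Leave the short post in its block, and the jar and sanding block where they are.

Things in the scene. Friction and masses are not known exactly. Their poses are not given: they have to be found in the camera images.
- stand: Grey painted bench stand, fixed to the table. Origin: at table height on the vertical axis of its two bushings, one above the other; z up. Base plate x -42..78, y +-42, top at z 12 (mm, stand frame). Column at x 28..52, y +-17, up to z 105. Nothing but the nut is higher. Both bosses are 33 mm wide: upper one z 85..103, bore 14.4 mm; lower one z 48..64, bore 14 mm.
- collet_nut (a joint): Captive hex nut on the upper bushing, coaxial with it. rad, grows anticlockwise from above (slackening); 0 tight, stop at 1.9, starts at 0 to 0.25. Stiff (0.15 N m), stays where left, does not rise. Drives four jaws in its hole: opening 6 mm at 0 (post blocked), 12 at 0.88, 12.8 at 1.0, 15.5 at 1.4. Counts as slack beyond 1.0.
- nut_centre (a point): On the nut's axis, 115 mm above the table. Steel nut: 32 mm across flats, 37 mm across corners, from 104 to 122 mm above the table, hole 17.6 mm wide. This frame turns with the nut: its x axis is square to a flat (flats every 60 degrees). At joint value 0 its axes are the stand's.
- lower_bore (a point): On the bushing axis at the underside of the lower bushing, 48 mm above the table; axes as the stand's. Between here and the base plate is a free gap of 36 mm.
- post_block: Wooden block, 62 (x) x 150 (y) x 46 mm high, fixed on the table; origin at the centre of its underside. Two upright round holes 13.7 mm wide, 36 mm deep, at x = 0, y = +38 and -38 mm; each holds one post, foot down.
- long_post: Longer post, loose, 0.11 to 0.18 kg: steel rod 12 mm thick, 150 mm long, foot bevelled to 8.4 mm over its last 3.6 mm; on top a light wooden head 30 mm in diameter, 38 mm high, a brass collar 17 mm wide, 5 mm high under it. Origin at the foot, z up to the head. Starts upright in one hole of the block, foot 10 mm, head 160 to 198 mm above the table.
- long_post_foot (a point): Centre of the long post's foot (its origin).
- long_post_head (a point): Middle height (19 mm) of the long post's wooden head, on its axis, 169 mm from the foot: the place to grip it.
- short_post: Shorter post: same head and thickness, but the rod only 85 mm long; loose in the other hole of the block, head 95 to 133 mm above the table. Origin at the foot. To be left alone (not moved more than 15 mm).
- pigment_jar: Bystander: small closed pigment jar, 46 mm in diameter, 50 mm high, loose; origin at the centre of its underside. Not to be moved more than 30 mm.
- sanding_block: Bystander: wooden sanding block 46 (x) x 76 (y) x 26 mm high, loose; origin at the centre of its underside. Not to be moved more than 30 mm.
- plate_stack (a point): Centre of the top of the stack of black lacquer plates that stands on the table between the two work places: fixed, 270 mm in diameter, 173 mm high; carry the post round or over it.

How it is judged:
By the outcome, as a careful person would: the job done as asked, in the order asked, and still so for the second after the job is handed in, while the arm keeps its last pose, push and grip.
It also fails if it takes over 70 s, if anything falls off the work surface, if the arm or the gripper's body presses on something with over 40 N, if the wrist force passes 120 N, or if a joint passes its speed limit or range.

## Working session

There is one attempt and no reset: what is moved stays moved. The work goes in short steps, Python scripts to look and compute and a tool call to move; the robot and the scene stay as the last step left them, time stands still between calls to the robot, and variables do not carry over. Pictures are saved under pics/ and viewed, at most 10 in all, crops included, and the job is handed in when it is done.

Besides the shell and the picture viewer there is one more tool, called after "Emit:" by a JSON object that holds its "api" and its "payload", one argument or row to a line. apply_moves: Moves the arm, as the interface text tells. Its arguments: {"type":"object","properties":{"rows":{"type":"array"},"fingers":{"type":"number"},"grip_force":{"type":"number"}},"required":["rows"]}

```bash
mkdir -p pics; cat > h.py <<'E'
import numpy as np, cv2
from bench import sense, eyes, job, models
from scipy.spatial.transform import Rotation as Ro
def save(n,f):
    p,d=eyes.snapshot(n); cv2.imwrite('pics/'+f,cv2.cvtColor(p,cv2.COLOR_RGB2BGR)); return p,d
def cam(n):
    c=eyes.get_calibration(n); K=np.array(c["intrinsics"]);D=np.array(c["D"])
    if "mount" in c:
        s=sense();T=np.eye(4);T[:3,:3]=Ro.from_euler('xyz',s["tcp_rot"],degrees=True).as_matrix();T[:3,3]=s["tool_pos"]
        W=T@np.array(c["mount"]);R=W[:3,:3].T;return K,D,R,-R@W[:3,3]
    return K,D,np.array(c["R"]),np.array(c["t"])
def cloud(n,d,m,C=None):
    K,D,R,t=C or cam(n); v,u=np.nonzero(m&(d>0)); z=d[v,u]
    xy=cv2.undistortPoints(np.stack([u,v],1).astype(float)[:,None],K,D)[:,0]
    return (np.c_[xy*z[:,None],z]-t)@R
def proj(n,X):
    K,D,R,t=cam(n); return cv2.projectPoints(np.array(X,float).reshape(-1,3),cv2.Rodrigues(R)[0],t,K,D)[0][:,0]
E
python3 - <<'E'
from h import *
s=sense();print(s)
for c in("scene","top"):
    save(c,c+"0.png")
    for n in["stand","nut_centre","lower_bore","post_block","long_post_foot","long_post_head","short_post","pigment_jar","sanding_block","plate_stack"]:
        print(c,n,[(np.round(r["xyz"]),round(r["confidence"],2)) for r in models.place_of(n,c)[:2]])
E
```

```text
{'time': 0.0, 'joint_pos': array([-7.44475087e+01,  7.51384776e+00,  8.53301255e+01,  1.39488043e-03,
        8.72603767e+01, -4.89380676e+00]), 'qd': array([ 0.01479861,  0.03766166,  0.01388474, -0.0191607 , -0.02634767,
        0.06579893]), 'joint_efforts': array([ 2.15797292e-03, -5.69398391e+01, -5.00543332e+01,  8.89179751e-05,
        1.47005136e-02, -5.29179329e-05]), 'tool_pos': array([ 209.47275869, -561.66446627,  230.24944869]), 'tcp_rot': array([-1.79896149e+02, -1.02900939e-02,  2.04462208e+01]), 'ft_force': array([-0.81657221, -0.24847666, -0.00411778]), 'wrist_torque': array([-0.01287179, -0.01169807,  0.01573457]), 'grip_force': 0.0, 'finger_gap': 85.20709238088183}
scene stand [(array([ 488., -154.,    2.]), 0.97), (array([413., 198.,  -4.]), 0.74)]
scene nut_centre [(array([ 489., -156.,  116.]), 0.71)]
scene lower_bore [(array([466., 419.,   8.]), 0.67), (array([ 488., -149.,   52.]), 0.61)]
scene post_block [(array([479., 381.,  -1.]), 0.68)]
scene long_post_foot [(array([490., 343.,   8.]), 0.76), (array([ 484., -153.,    5.]), 0.38)]
scene long_post_head [(array([493., 348., 178.]), 0.56)]
scene short_post [(array([464., 421.,  10.]), 0.63)]
scene pigment_jar [(array([413., 202.,  -1.]), 0.56), (array([488., 345.,   9.]), 0.19)]
scene sanding_block [(array([418.,  91.,   0.]), 0.78)]
scene plate_stack []
top stand [(array([ 487., -153.,   -0.]), 0.62)]
top nut_centre [(array([ 489., -149.,  115.]), 0.44)]
top lower_bore []
top post_block [(array([474., 382.,   0.]), 0.97)]
top long_post_foot []
top long_post_head [(array([490., 349., 177.]), 0.66)]
top short_post [(array([463., 417.,  10.]), 0.76)]
top pigment_jar [(array([416., 201.,  -2.]), 0.63)]
top sanding_block [(array([423.,  92.,  -1.]), 0.67)]
top plate_stack [(array([603., 135., 175.]), 0.81), (array([475., 383.,   1.]), 0.71)]
```

View pics/scene0.png

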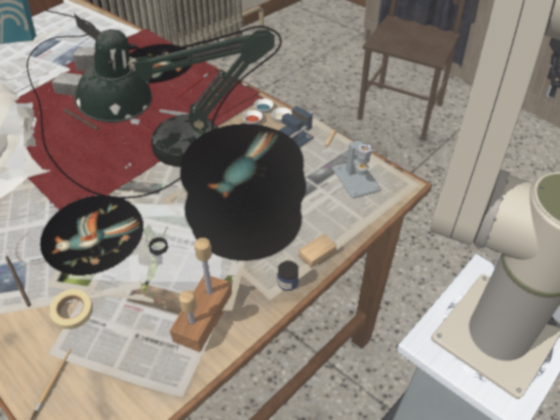

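View pics/top0.png

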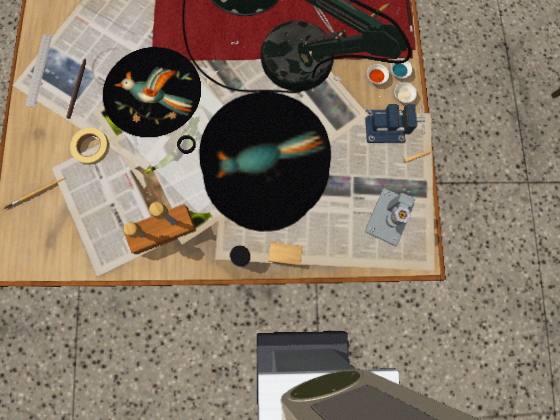

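```bash
cat >> h.py <<'E'
def delta(target,yaw=None):
    s=sense();R=Ro.from_euler('xyz',s["tcp_rot"],degrees=True)
    d=R.inv().apply(np.array(target)-s["tool_pos"])
    r=None
    if yaw is not None: r=(R.inv()*Ro.from_euler('xyz',[180,0,yaw],degrees=True)).as_rotvec()
    print("delta tool",np.round(d,1),"rot",None if r is None else np.round(r,4))
E
python3 - <<'E'
from h import *
print(eyes.get_calibration("wrist"))
delta([488,-153,300],20.4)
E
```

```text
{'intrinsics': array([[309.5677261 ,   0.        , 275.62158549],
       [  0.        , 309.5677261 , 213.28207725],
       [  0.        ,   0.        ,   1.        ]]), 'D': array([-0.05381378,  0.        ,  0.        ,  0.        ,  0.        ]), 'mount': array([[ 3.85756903e-04, -9.64418216e-01, -2.64381080e-01,
         6.77104902e+01],
       [ 9.99999770e-01,  5.19435798e-04, -4.35721539e-04,
         1.14271940e+00],
       [ 5.57546787e-04, -2.64380851e-01,  9.64418195e-01,
        -1.42072574e+02],
       [ 0.00000000e+00,  0.00000000e+00,  0.00000000e+00,
         1.00000000e+00]])}
delta tool [ 403.8 -286.2  -68.7] rot [ 0.     -0.      0.0007]
```

Emit:
{"api": "apply_moves", "payload": {
  "rows": [
    [40,-29,-6,0,0,0],
    [40,-29,-4,0,0,0],
    [40,-29,0,0,0,0],
    [40,-29,0,0,0,0],
    [40,-29,0,0,0,0]
  ]
}}

```text
time: 1.72
tool_pos: [347.1, -355.2, 241.5]
tcp_rot: [180.0, -0.0, 20.4]
ft_force: [-0.0, 0.1, 0.4]
finger_gap: 85.4
grip_force: 0.0
```

Emit:
{"api": "apply_moves", "payload": {
  "rows": [
    [40,-28,0,0,0,0],
    [40,-28,0,0,0,0],
    [40,-28,0,0,0,0],
    [40,-28,0,0,0,0],
    [40,-28,0,0,0,0]
  ]
}}

```text
time: 2.35
tool_pos: [485.7, -154.0, 241.5]
tcp_rot: [180.0, -0.0, 20.4]
ft_force: [1.2, -1.2, 0.1]
finger_gap: 85.3
grip_force: 0.0
```

```bash
python3 - <<'E'
from h import *
s=sense();print(s["tool_pos"],s["tcp_rot"],s["time"])
C=cam("wrist");p,d=save("wrist","w1.png");np.savez("w1.npz",p=p,d=d)
for n in["nut_centre","stand","lower_bore"]: print(n,[(np.round(r["xyz"],1),round(r["confidence"],2)) for r in models.place_of(n,"wrist")[:2]])
P=cloud("wrist",d,np.ones(d.shape,bool),C)
c=np.array([488,-153]);near=np.hypot(*(P[:,:2]-c).T)<26
q=P[near&(abs(P[:,2]-122)<3)]
print(len(q),q.mean(0));(cx,cy),r=cv2.minEnclosingCircle(q[:,:2].astype(np.float32));print(cx,cy,r)
rr=q[:,:2]-[cx,cy]
# hexagon fit: brute force; support function over flats
from scipy.optimize import minimize
def w(a): 
    n=np.array([np.cos(a),np.sin(a)]);v=q[:,:2]@n;return np.percentile(v,99.5),np.percentile(v,.5)
for a in range(0,180,5): print(a,round(w(np.radians(a))[0]-w(np.radians(a))[1],1),end="; ")
cv2.imwrite("pics/w1c.png",cv2.resize(cv2.cvtColor(p,cv2.COLOR_RGB2BGR),None,fx=1.4,fy=1.4))
E
```

```text
[ 485.65937363 -154.03662491  241.54975319] [ 1.79969097e+02 -2.71502124e-02  2.04427735e+01] 2.35
nut_centre [(array([ 485.1, -155. ,  112.8]), 0.92)]
stand [(array([ 487.7, -151.6,    0.5]), 0.92)]
lower_bore [(array([ 484.9, -150.5,   47.8]), 0.94)]
809 [ 488.71654438 -151.8007736   121.46355242]
488.3487854003906 -151.8570556640625 17.85552215576172
0 33.0; 5 33.5; 10 33.8; 15 34.0; 20 33.9; 25 33.8; 30 33.3; 35 32.7; 40 32.2; 45 31.7; 50 32.1; 55 32.7; 60 33.2; 65 33.6; 70 33.8; 75 33.8; 80 33.7; 85 33.5; 90 33.0; 95 32.5; 100 31.7; 105 31.4; 110 31.6; 115 32.4; 120 33.2; 125 33.6; 130 34.2; 135 34.2; 140 34.0; 145 33.8; 150 33.6; 155 33.0; 160 32.3; 165 31.7; 170 31.9; 175 32.4;
```

View pics/w1c.png

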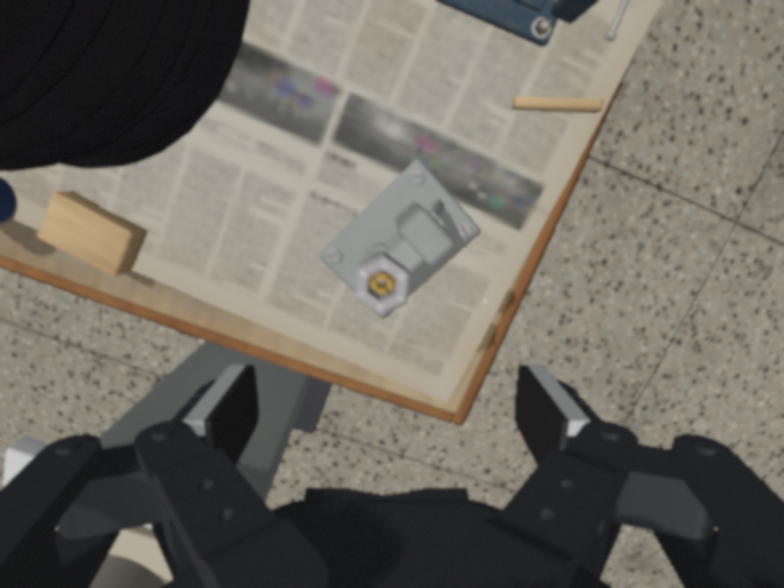

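```bash
python3 - <<'E'
from h import *
w=np.load("w1.npz");d=w["d"];P=cloud("wrist",d,np.ones(d.shape,bool),cam("wrist"))
near=np.hypot(P[:,0]-500,P[:,1]+155)<110
q=P[near&(abs(P[:,2]-12)<4)][:,:2].astype(np.float32)
g=np.zeros((300,300),np.uint8);ij=(q-[350,-305]).astype(int);g[ij[:,1],ij[:,0]]=255
g=cv2.morphologyEx(g,cv2.MORPH_OPEN,np.ones((3,3)) )if 0 else cv2.morphologyEx(cv2.morphologyEx(g,cv2.MORPH_CLOSE,np.ones((5,5))),cv2.MORPH_OPEN,np.ones((7,7)))
v,u=np.nonzero(g);r=cv2.minAreaRect(np.stack([u,v],1).astype(np.float32));print(r,cv2.boxPoints(r)+[350,-305])
# nut angle: 6-fold area fit
q=P[(np.hypot(P[:,0]-488.4,P[:,1]+151.9)<22)&(P[:,2]>117)&(P[:,2]<126)][:,:2]
best=None
from scipy.optimize import minimize
def sup(a): 
    v=q@np.array([np.cos(a),np.sin(a)]);return np.percentile(v,99.5),np.percentile(v,.5)
W=[sum(np.subtract(*sup(np.radians(a+k))) for k in(0,60,120)) for a in range(60)]
print(np.round(W,1),"min",np.argmin(W))
a=np.argmin(W);A=[];b=[]
for k in(0,60,120):
    t=np.radians(a+k);A.append([np.cos(t),np.sin(t)]);b.append(np.mean(sup(t)))
print("centre",np.linalg.lstsq(np.array(A),np.array(b),rcond=None)[0])
s=P[(np.hypot(P[:,0]-488,P[:,1]+152)>25)&near&(P[:,2]>97)&(P[:,2]<112)];print("column top",s.mean(0),len(s))
E
```

```text
((153.35775756835938, 144.0084228515625), (84.3307876586914, 119.88695526123047), 63.99665069580078) [[ 430.99614716 -172.60786438]
 [ 538.74674988 -225.16914368]
 [ 575.71936035 -149.37528992]
 [ 467.96876526  -96.81401062]]
[ 99.7 100.  100.3 100.5 100.7 100.9 101.2 101.4 101.6 101.8 102.  102.1
 102.2 102.2 102.3 102.3 102.3 102.2 102.1 102.  101.9 101.8 101.7 101.5
 101.3 101.1 100.9 100.6 100.4 100.2 100.   99.7  99.3  99.   98.6  98.2
  97.8  97.3  96.9  96.5  96.2  95.8  95.5  95.1  94.8  94.7  94.8  95.
  95.3  95.6  95.9  96.2  96.6  97.1  97.5  97.9  98.3  98.6  99.   99.3] min 45
centre [ 487.7577571  -152.57571629]
column top [ 522.93752257 -169.20793629  103.4922305 ] 1048
```

Emit:
{"api": "apply_moves", "payload": {
  "rows": [
    [2.3,-0.6,20,0,0,0],
    [0,0,40,0,0,0.095],
    [0,0,30,0,0,0],
    [0,0,20,0,0,0],
    [0,0,10,0,0,0]
  ],
  "fingers": 52
}}

```text
time: 3.18
tool_pos: [484.9, -154.5, 118.6]
tcp_rot: [-179.9, 0.2, 14.9]
ft_force: [-1.4, 0.4, 0.3]
finger_gap: 51.9
grip_force: 0.0
```

```bash
python3 - <<'E'
from h import *
s=sense();print(s["tool_pos"],s["tcp_rot"],s["finger_gap"]);delta([487.6,-152.7,107],15)
save("wrist","w2.png")
E
```

```text
[ 484.90838721 -154.47102195  118.56195878] [-1.79882917e+02  1.61109415e-01  1.48972997e+01] 51.946937523985234
delta tool [ 3.1 -1.  11.6] rot [-0.002   0.0028 -0.0018]
```

View pics/w2.png

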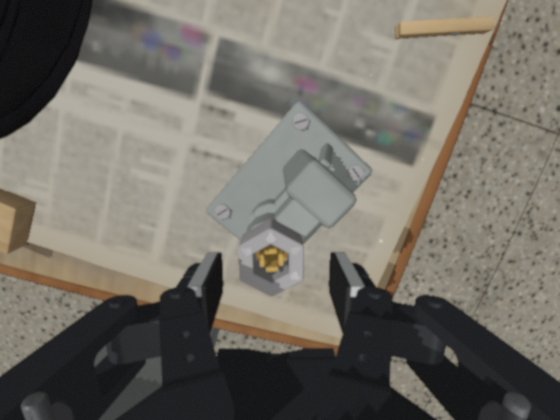

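Emit:
{"api": "apply_moves", "payload": {
  "rows": [
    [3,-1.5,6,0,0,0],
    [0,0,5.5,0,0,0],
    [0,0,0,0,0,0],
    [0,0,0,0,0,0],
    [0,0,0,0,0,0]
  ]
}}

```text
time: 3.85
tool_pos: [489.6, -151.9, 110.2]
tcp_rot: [180.0, -0.0, 15.0]
ft_force: [-0.0, -0.0, 0.1]
finger_gap: 52.2
grip_force: 0.0
```

Emit:
{"api": "apply_moves", "payload": {
  "rows": [
    [0,0,0,0,0,0],
    [0,0,0,0,0,0],
    [0,0,0,0,0,0],
    [0,0,0,0,0,0],
    [0,0,0,0,0,0]
  ],
  "fingers": 25,
  "grip_force": 60
}}

```text
time: 4.47
tool_pos: [489.2, -150.9, 110.5]
tcp_rot: [-179.9, -0.0, 15.0]
ft_force: [-3.6, 6.4, 7.2]
finger_gap: 30.4
grip_force: 59.8
```

```bash
python3 - <<'E'
from h import *
s=sense();print(s)
E
```

```text
{'time': 4.475, 'joint_pos': array([-2.29361308e+01, -8.10530723e-01,  1.06828340e+02,  7.41202775e-02,
        7.40367453e+01,  5.20196134e+01]), 'qd': array([ 0.00847355,  0.06184337, -0.01039943,  0.0247183 , -0.08211521,
       -0.10040985]), 'joint_efforts': array([ -2.18955427, -43.48225236, -46.30675077,  -1.23462159,
        -2.10187867,   0.07931531]), 'tool_pos': array([ 489.20909787, -150.92560009,  110.45201734]), 'tcp_rot': array([-1.79910265e+02, -8.30751920e-04,  1.50238366e+01]), 'ft_force': array([-3.57471019,  6.36755638,  7.15232161]), 'wrist_torque': array([0.96072198, 0.68486984, 0.10022847]), 'grip_force': 59.769044490331, 'finger_gap': 30.383119781015548}
```

Emit:
{"api": "apply_moves", "payload": {
  "rows": [
    [0,-1,0,0,0,-0.1],
    [0,0,0,0,0,-0.15],
    [0,0,0,0,0,-0.15],
    [0,0,0,0,0,-0.15],
    [0,0,0,0,0,-0.15]
  ]
}}

```text
time: 5.1
tool_pos: [488.5, -149.8, 110.5]
tcp_rot: [-179.9, -0.0, 55.4]
ft_force: [-7.0, 7.6, 11.0]
finger_gap: 30.5
grip_force: 60.1
```

Emit:
{"api": "apply_moves", "payload": {
  "rows": [
    [0,0,0,0,0,-0.15],
    [0,0,0,0,0,-0.15],
    [0,0,0,0,0,-0.15],
    [0,0,0,0,0,-0.15],
    [0,0,0,0,0,-0.15]
  ]
}}

```text
time: 5.72
tool_pos: [487.1, -149.5, 110.4]
tcp_rot: [-179.8, -0.2, 98.4]
ft_force: [-16.2, 8.0, 16.6]
finger_gap: 30.3
grip_force: 60.9
```

Emit:
{"api": "apply_moves", "payload": {
  "rows": [
    [0,0,0,0,0,0],
    [0,0,0,0,0,0],
    [0,0,0,0,0,0],
    [0,0,0,0,0,0],
    [0,0,0,0,0,0]
  ],
  "fingers": 58
}}

```text
time: 6.35
tool_pos: [489.1, -150.9, 109.8]
tcp_rot: [180.0, 0.0, 98.1]
ft_force: [0.0, 0.9, 0.1]
finger_gap: 58.1
grip_force: 0.0
```

Emit:
{"api": "apply_moves", "payload": {
  "rows": [
    [0,0,-20,0,0,0],
    [0,0,-40,0,0,0],
    [0,0,-40,0,0,0],
    [0,0,-40,0,0,0],
    [0,0,0,0,0,0]
  ]
}}

```text
time: 6.98
tool_pos: [491.1, -151.8, 254.2]
tcp_rot: [179.6, 0.2, 98.1]
ft_force: [-0.5, -0.1, -0.7]
finger_gap: 58.0
grip_force: 0.0
```

```bash
python3 - <<'E'
from h import *
s=sense();print(s["tool_pos"],s["tcp_rot"],s["time"])
C=cam("wrist");p,d=save("wrist","w3.png");np.savez("w3.npz",p=p,d=d)
uv=proj("wrist",[487.6,-152,122])[0].astype(int);print(uv)
cv2.imwrite("pics/w3c.png",cv2.resize(cv2.cvtColor(p[uv[1]-60:uv[1]+60,uv[0]-60:uv[0]+60],cv2.COLOR_RGB2BGR),None,fx=4,fy=4,interpolation=cv2.INTER_CUBIC))
P=cloud("wrist",d,np.ones(d.shape,bool),C)
q=P[(np.hypot(P[:,0]-488,P[:,1]+152)<23)&(P[:,2]>117)&(P[:,2]<126)][:,:2];print(len(q))
def sup(a): 
    v=q@np.array([np.cos(a),np.sin(a)]);return np.percentile(v,99.5),np.percentile(v,.5)
W=[sum(np.subtract(*sup(np.radians(a+k))) for k in(0,60,120)) for a in range(60)]
a=np.argmin(W);print("angle",a);A=[];b=[]
for k in(0,60,120):
    t=np.radians(a+k);A.append([np.cos(t),np.sin(t)]);b.append(np.mean(sup(t)))
print("centre",np.linalg.lstsq(np.array(A),np.array(b),rcond=None)[0])
E
```

```text
[ 491.08818221 -151.75735663  254.19519474] [179.63341532   0.22027419  98.07107313] 6.975
[271 204]
762
angle 12
centre [ 488.20406547 -152.02176689]
```

View pics/w3c.png

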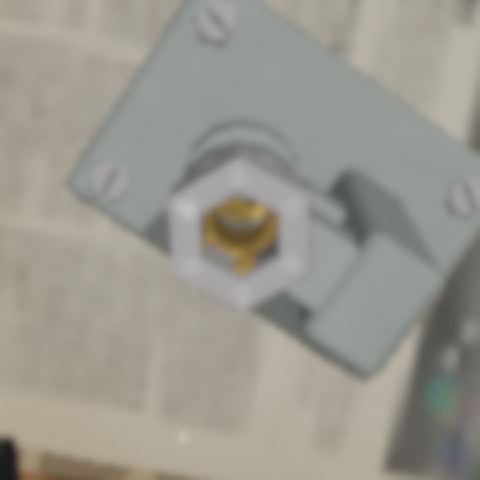

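Emit:
{"api": "apply_moves", "payload": {
  "rows": [
    [48,6.5,-3,0,0,0],
    [48,7,-3,0,0,0],
    [49,7,0,0,0,0],
    [49,7,0,0,0,0],
    [49,7,0,0,0,0]
  ],
  "fingers": 60
}}

```text
time: 7.65
tool_pos: [488.1, 96.0, 254.0]
tcp_rot: [-179.9, -0.0, 98.1]
ft_force: [0.6, 0.6, -0.1]
finger_gap: 59.9
grip_force: 0.0
```

Emit:
{"api": "apply_moves", "payload": {
  "rows": [
    [49,7,0,0,0,0],
    [49,7,0,0,0,0],
    [49,7,0,0,0,0],
    [49,7,0,0,0,0],
    [49,7,0,0,0,0]
  ]
}}

```text
time: 8.28
tool_pos: [488.4, 343.3, 253.6]
tcp_rot: [-179.9, 0.1, 98.1]
ft_force: [1.2, 0.5, 0.8]
finger_gap: 60.2
grip_force: 0.0
```

Emit:
{"api": "apply_moves", "payload": {
  "rows": [
    [0,0,0,0,0,0],
    [0,0,0,0,0,0],
    [0,0,0,0,0,0],
    [0,0,0,0,0,0],
    [0,0,0,0,0,0]
  ]
}}

```text
time: 8.9
tool_pos: [489.5, 341.4, 256.0]
tcp_rot: [180.0, -0.0, 98.0]
ft_force: [0.6, 0.5, 1.4]
finger_gap: 60.2
grip_force: 0.0
```

```bash
python3 - <<'E'
from h import *
s=sense();print(s["tool_pos"],s["tcp_rot"],s["time"],s["joint_pos"])
C=cam("wrist");p,d=save("wrist","w4.png")
for n in["long_post_head","short_post","post_block"]: print(n,[(np.round(r["xyz"],1),round(r["confidence"],2)) for r in models.place_of(n,"wrist")[:2]])
P=cloud("wrist",d,np.ones(d.shape,bool),C)
q=P[(np.hypot(P[:,0]-490,P[:,1]-347)<30)&(P[:,2]>192)&(P[:,2]<203)];print(len(q),q.mean(0),cv2.minEnclosingCircle(q[:,:2].astype(np.float32)))
E
```

```text
[489.53589439 341.41138267 256.02130971] [ 1.79979109e+02 -6.20065192e-03  9.80201022e+01] 8.9 [ 2.99726446e+01  6.43577959e+00  8.38182211e+01 -2.05895881e-03
  8.97243046e+01  2.19525531e+01]
long_post_head [(array([490.6, 351.8, 176.8]), 0.83)]
short_post [(array([463.3, 417.4,  12.5]), 0.64)]
post_block [(array([476.6, 381.4,  -2.4]), 0.77)]
1310 [492.45875489 347.8174563  196.31045366] ((492.4953918457031, 346.7412109375), 14.715555191040039)
```

View pics/w4.png

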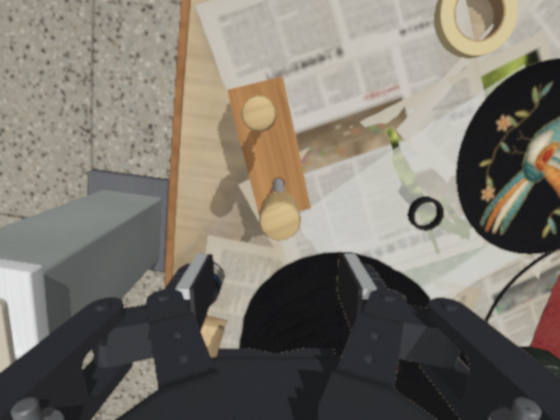

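Emit:
{"api": "apply_moves", "payload": {
  "rows": [
    [5.6,3,15,0,0,0],
    [0,0,20,0,0,0],
    [0,0,25,0,0,0],
    [0,0,20,0,0,0],
    [0,0,15,0,0,0]
  ]
}}

```text
time: 9.72
tool_pos: [490.7, 347.6, 158.4]
tcp_rot: [-179.9, 0.0, 98.1]
ft_force: [0.5, -1.1, 0.5]
finger_gap: 60.0
grip_force: 0.0
```

Emit:
{"api": "apply_moves", "payload": {
  "rows": [
    [0,0,0,0,0,0],
    [0,0,0,0,0,0],
    [0,0,0,0,0,0],
    [0,0,0,0,0,0],
    [0,0,0,0,0,0]
  ],
  "fingers": 20,
  "grip_force": 50
}}

```text
time: 10.35
tool_pos: [491.7, 348.1, 161.3]
tcp_rot: [180.0, -0.0, 98.1]
ft_force: [0.3, -0.1, 0.7]
finger_gap: 28.6
grip_force: 49.5
```

```bash
python3 - <<'E'
from h import *
s=sense();print(s["tool_pos"],s["tcp_rot"],s["ft_force"],s["wrist_torque"],s["finger_gap"],s["grip_force"])
E
```

```text
[491.69384738 348.12852778 161.31242881] [ 1.79957048e+02 -1.65616099e-02  9.80804025e+01] [ 0.25518734 -0.0729727   0.66623066] [ 0.01606059  0.00097717 -0.03404055] 28.593331099433325 49.53210711479187
```

Emit:
{"api": "apply_moves", "payload": {
  "rows": [
    [0,0,-15,0,0,0],
    [0,0,-30,0,0,0],
    [0,0,-35,0,0,0],
    [0,0,-35,0,0,0],
    [0,0,-25,0,0,0]
  ]
}}

```text
time: 10.98
tool_pos: [491.8, 348.2, 304.3]
tcp_rot: [179.8, -0.1, 98.1]
ft_force: [0.2, -0.1, -0.7]
finger_gap: 29.2
grip_force: 49.9
```

Emit:
{"api": "apply_moves", "payload": {
  "rows": [
    [0,0,0,0,0,0],
    [0,0,0,0,0,0],
    [0,0,0,0,0,0],
    [0,0,0,0,0,0],
    [0,0,0,0,0,0]
  ]
}}

```text
time: 11.6
tool_pos: [491.3, 347.9, 300.1]
tcp_rot: [-179.9, 0.0, 98.1]
ft_force: [-0.6, 0.8, -1.1]
finger_gap: 28.9
grip_force: 49.9
```

```bash
python3 - <<'E'
from h import *
s=sense();print(s["tool_pos"],s["tcp_rot"],s["ft_force"],s["wrist_torque"],s["finger_gap"],s["grip_force"])
C=cam("wrist");p,d=save("wrist","w5.png");np.savez("w5.npz",p=p,d=d)
for n in["long_post_foot","long_post_head"]: print(n,[(np.round(r["xyz"],1),round(r["confidence"],2)) for r in models.place_of(n,"wrist")[:2]])
P=cloud("wrist",d,np.ones(d.shape,bool),C)-s["tool_pos"]
q=P[(np.hypot(P[:,0],P[:,1])<22)&(P[:,2]<-2)&(P[:,2]>-160)]
for z in range(-155,0,10):
    m=q[abs(q[:,2]-z)<5];print(z,len(m),np.round(m.mean(0),1) if len(m) else"")
delta([487.4,-151.6,306],98)
E
```

```text
[491.28244142 347.88225813 300.13578052] [-1.79946309e+02  2.45918999e-02  9.80796301e+01] [-0.61687047  0.76178101 -1.06881642] [-0.04673701  0.03125698  0.02389647] 28.871033307198143 49.91604745388031
long_post_foot [(array([492.8, 344.9, 151.7]), 0.59)]
long_post_head [(array([491.4, 350.6, 319. ]), 0.84)]
-155 0 
-145 21 [ 1.000e-01  3.000e+00 -1.442e+02]
-135 29 [   0.2    3.  -135. ]
-125 32 [   0.4    2.9 -125.1]
-115 37 [   0.4    2.9 -115.3]
-105 42 [   0.3    3.  -104.9]
-95 42 [  0.5   3.1 -94.9]
-85 54 [  0.6   2.9 -84.7]
-75 53 [  0.5   3.1 -74.9]
-65 68 [  0.5   3.  -65. ]
-55 75 [  0.6   3.  -55. ]
-45 89 [  0.4   3.1 -44.9]
-35 100 [  0.6   3.  -34.9]
-25 53 [  0.5   3.6 -27.3]
-15 0 
-5 0 
delta tool [-494.1  -74.2   -5.3] rot [-0.0002  0.0001  0.0014]
```

View pics/w5.png

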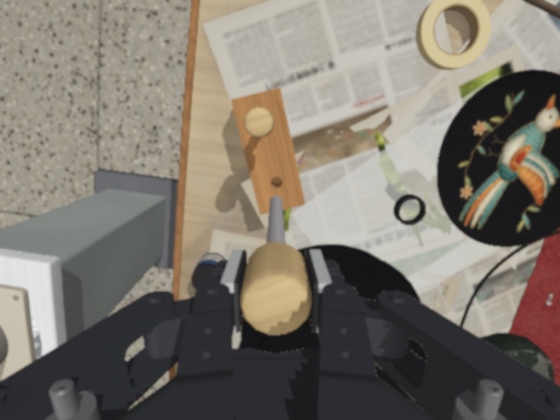

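Emit:
{"api": "apply_moves", "payload": {
  "rows": [
    [-36,-25.6,0,0,0,0],
    [-36,-25.7,0,0,0,0],
    [-36.2,-25.7,0,0,0,0],
    [-47,-6.7,0,0,0,0],
    [-47,-6.7,0,0,0,0]
  ]
}}

```text
time: 12.38
tool_pos: [430.0, 133.9, 301.1]
tcp_rot: [179.9, 0.0, 98.1]
ft_force: [0.1, -0.7, -1.4]
finger_gap: 28.7
grip_force: 50.2
```

Emit:
{"api": "apply_moves", "payload": {
  "rows": [
    [-47,-6.7,0,0,0,0],
    [-47.1,-6.6,0,0,0,0],
    [-50,7.5,0,0,0,0],
    [-50,7.5,0,0,0,0],
    [-50,7.5,0,0,0,0]
  ]
}}

```text
time: 13.0
tool_pos: [474.1, -107.0, 301.2]
tcp_rot: [179.9, 0.0, 98.1]
ft_force: [1.0, 1.2, -1.3]
finger_gap: 28.4
grip_force: 50.2
```

Emit:
{"api": "apply_moves", "payload": {
  "rows": [
    [-30,4.5,0,0,0,0],
    [-16.6,2.9,0,0,0,0],
    [0,0,0,0,0,0],
    [0,0,0,0,0,0],
    [0,0,0,0,0,0]
  ]
}}

```text
time: 13.62
tool_pos: [487.6, -149.3, 301.0]
tcp_rot: [180.0, -0.0, 98.2]
ft_force: [-0.4, -0.1, -2.2]
finger_gap: 28.8
grip_force: 50.2
```

```bash
cat > m.py <<'E'
from h import *
s=sense();print(s["time"],s["tool_pos"],s["tcp_rot"],s["ft_force"],s["wrist_torque"],s["finger_gap"],s["grip_force"])
C=cam("wrist");p,d=save("wrist","w6.png")
P=cloud("wrist",d,np.ones(d.shape,bool),C)
q=P-s["tool_pos"];q=q[(np.hypot(q[:,0],q[:,1])<22)&(q[:,2]<-28)&(q[:,2]>-146)]
for z in range(-140,-20,25):
    m=q[abs(q[:,2]-z)<12];print(z,len(m),np.round(m.mean(0),2) if len(m) else"")
q=P[(np.hypot(P[:,0]-488,P[:,1]+152)<23)&(P[:,2]>117)&(P[:,2]<126)][:,:2];print(len(q))
def sup(a): 
    v=q@np.array([np.cos(a),np.sin(a)]);return np.percentile(v,99.5),np.percentile(v,.5)
A=[];b=[]
for k in(12,72,132):
    t=np.radians(k);A.append([np.cos(t),np.sin(t)]);b.append(np.mean(sup(t)));print(k,sup(t))
print("centre",np.linalg.lstsq(np.array(A),np.array(b),rcond=None)[0])
uv=proj("wrist",[487.6,-152,130])[0].astype(int)
cv2.imwrite("pics/w6c.png",cv2.resize(cv2.cvtColor(p[uv[1]-80:uv[1]+80,uv[0]-80:uv[0]+80],cv2.COLOR_RGB2BGR),None,fx=3.5,fy=3.5,interpolation=cv2.INTER_CUBIC))
delta([487.6,-150.5,280],98.1)
E
python3 m.py
```

```text
13.625 [ 487.64937321 -149.30611442  301.00163404] [ 1.79981931e+02 -1.92245407e-03  9.81637331e+01] [-0.36741864 -0.08811229 -2.16636543] [0.05035899 0.02709368 0.03331181] 28.82073194620825 50.187193751335144
-140 52 [   0.29    2.94 -136.65]
-115 88 [   0.58    3.08 -114.37]
-90 119 [  0.39   2.96 -89.55]
-65 160 [  0.55   3.06 -64.17]
-40 230 [  0.62   3.1  -39.48]
457
12 (np.float64(461.34197880633246), np.float64(429.8072059113068))
72 (np.float64(22.21392638680215), np.float64(-9.302009279666185))
132 (np.float64(-423.654866667572), np.float64(-455.4723204802894))
centre [ 487.97211552 -151.9195078 ]
delta tool [-1.1 -0.2 21. ] rot [0.0004 0.0001 0.001 ]
```

View pics/w6c.png

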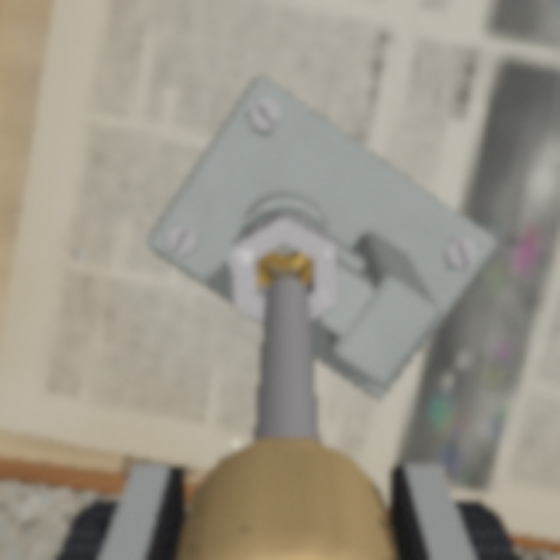

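Emit:
{"api": "apply_moves", "payload": {
  "rows": [
    [-0.9,0,8,0,0,0],
    [0,0,10,0,0,0],
    [0,0,8,0,0,0],
    [0,0,6,0,0,0],
    [0,0,4,0,0,0]
  ]
}}

```text
time: 14.3
tool_pos: [487.6, -151.3, 264.2]
tcp_rot: [-180.0, -0.0, 98.1]
ft_force: [-0.5, -0.3, -2.4]
finger_gap: 28.8
grip_force: 50.2
```

Emit:
{"api": "apply_moves", "payload": {
  "rows": [
    [0,0,3,0,0,0],
    [0,0,3,0,0,0],
    [0,0,3,0,0,0],
    [0,0,3,0,0,0],
    [0,0,0,0,0,0]
  ]
}}

```text
time: 14.92
tool_pos: [487.6, -151.2, 252.5]
tcp_rot: [-180.0, -0.0, 98.1]
ft_force: [-0.6, 0.5, -0.6]
finger_gap: 28.8
grip_force: 50.2
```

Emit:
{"api": "apply_moves", "payload": {
  "rows": [
    [0,0,3,0,0,0],
    [0,0,4,0,0,0],
    [0,0,4,0,0,0],
    [0,0,4,0,0,0],
    [0,0,0,0,0,0]
  ]
}}

```text
time: 15.55
tool_pos: [487.5, -151.2, 237.2]
tcp_rot: [-180.0, -0.0, 98.1]
ft_force: [-0.2, -0.8, -1.5]
finger_gap: 28.9
grip_force: 50.2
```

Emit:
{"api": "apply_moves", "payload": {
  "rows": [
    [0,0,4,0,0,0],
    [0,0,4,0,0,0],
    [0,0,4,0,0,0],
    [0,0,3,0,0,0],
    [0,0,0,0,0,0]
  ]
}}

```text
time: 16.18
tool_pos: [487.6, -151.2, 222.4]
tcp_rot: [-180.0, -0.0, 98.1]
ft_force: [-0.8, 0.1, -1.9]
finger_gap: 29.0
grip_force: 50.2
```

Emit:
{"api": "apply_moves", "payload": {
  "rows": [
    [0,0,3,0,0,0],
    [0,0,3,0,0,0],
    [0,0,3,0,0,0],
    [0,0,3,0,0,0],
    [0,0,0,0,0,0]
  ]
}}

```text
time: 16.8
tool_pos: [487.6, -151.2, 210.4]
tcp_rot: [-180.0, -0.0, 98.1]
ft_force: [-0.6, -0.7, -2.3]
finger_gap: 29.0
grip_force: 50.2
```

Emit:
{"api": "apply_moves", "payload": {
  "rows": [
    [0,0,3,0,0,0],
    [0,0,3,0,0,0],
    [0,0,3,0,0,0],
    [0,0,3,0,0,0],
    [0,0,0,0,0,0]
  ]
}}

```text
time: 17.42
tool_pos: [487.6, -151.2, 198.4]
tcp_rot: [-180.0, -0.0, 98.1]
ft_force: [-0.3, -0.1, -0.6]
finger_gap: 29.0
grip_force: 50.2
```

Emit:
{"api": "apply_moves", "payload": {
  "rows": [
    [0,0,4,0,0,0],
    [0,0,5,0,0,0],
    [0,0,5,0,0,0],
    [0,0,4,0,0,0],
    [0,0,0,0,0,0]
  ]
}}

```text
time: 18.05
tool_pos: [487.5, -151.1, 180.3]
tcp_rot: [-180.0, -0.0, 98.1]
ft_force: [0.2, -0.3, -0.9]
finger_gap: 28.8
grip_force: 50.2
```

Emit:
{"api": "apply_moves", "payload": {
  "rows": [
    [0,0,0,0,0,0],
    [0,0,0,0,0,0],
    [0,0,0,0,0,0],
    [0,0,0,0,0,0],
    [0,0,0,0,0,0]
  ]
}}

```text
time: 18.68
tool_pos: [487.8, -151.3, 180.9]
tcp_rot: [180.0, 0.0, 98.1]
ft_force: [-0.1, 0.3, -2.2]
finger_gap: 28.8
grip_force: 50.2
```

```bash
python3 - <<'E'
from h import *
s=sense();print(s["time"],s["tool_pos"],s["ft_force"],s["wrist_torque"])
p,d=save("scene","s2.png")
for n in["long_post_foot","long_post_head","short_post","pigment_jar","sanding_block"]: print(n,[(np.round(r["xyz"],1),round(r["confidence"],2)) for r in models.place_of(n,"scene")[:2]])
u,v=proj("scene",[488,-152,60])[0].astype(int);u=min(u,490)
cv2.imwrite("pics/s2c.png",cv2.resize(cv2.cvtColor(p[v-70:v+50,u-60:u+60],cv2.COLOR_RGB2BGR),None,fx=4.5,fy=4.5,interpolation=cv2.INTER_CUBIC))
E
```

```text
18.675 [ 487.8251797  -151.30184689  180.85855599] [-0.12712368  0.27822455 -2.21018264] [0.06251274 0.03668695 0.05166487]
long_post_foot [(array([ 484.1, -156.5,   27.4]), 0.89), (array([ 487.4, -151.3,  195.4]), 0.32)]
long_post_head [(array([ 488.8, -151.9,   26.4]), 0.72), (array([ 491.2, -155.2,  197.4]), 0.66)]
short_post [(array([467.3, 421.7,  11.2]), 0.85)]
pigment_jar [(array([411.3, 202.4,  -1.6]), 0.92), (array([ 487.3, -151.6,  202. ]), 0.69)]
sanding_block [(array([419.5,  90.1,  -1.9]), 0.74)]
```

View pics/s2c.png

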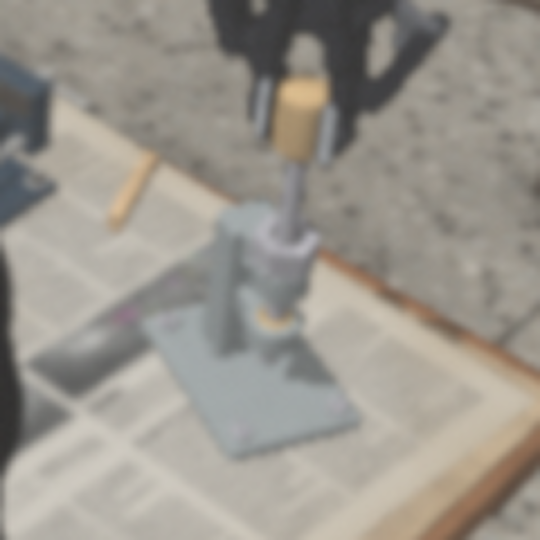

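The picture shows the post held upright at (300,120), running through the nut at (290,240) and down through the stand. The foot is measured at z ≈ 28–30, and there is no contact force.

```bash
python3 -c "
from bench import job
print(job.hand_in())"
```

```text
the job is handed in; nothing more can be done
None
```

I handed the job in at about 19 s: the nut is slackened about 83–87° anticlockwise, and the long post is held upright through both bushings with its foot about 29 mm above the table (gap 12–48 mm); the short post, jar and sanding block show no movement beyond measuring error.

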